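# Open the dust gate with the hooked pull rod

## Task

Take the hooked rod from its cradle and, with its hook behind the upright tab of the dust gate between the blue guards, pull the gate's blade open until it meets its stop (whose place you must feel for), and keep a firm pull of about 15 N on it for a second so that it seats, never more than 25 N. Then lay the rod back in both notches of its cradle, as it lay at first, with the gate left open. Touch the gate and guards with the rod only, and leave the offcut, mug and glue bottle where they stand.

Things in the scene. Friction and masses are not known exactly. Their poses are not given: they have to be found in the camera images.
- pull_rod: Hooked rod, 0.13-0.21 kg. Square wooden handle 22 x 22 mm, x = -95 to +45 mm; then a 10 mm steel bar along +x, turning straight down at x = 245 mm as a hook whose tip is 45 mm below the axis. Origin: on the axis in the handle, the place to grip from above (fingers closing along y); centre of mass within 5 mm of it. z up. Grip hard, 80 N or more: the pull tends to lift the hook.
- rod_cradle: Fixed pine cradle. Origin: on the bench below the lying rod's origin (start within 15 mm in x); x along the rod to its hook, z up. Notched blocks 22 mm long: rear at x = -70 mm, notch 32 mm wide, floor 54 mm high, for the handle; front at x = 120 mm, notch 22 mm wide, floor 60 mm high, for the bar. Notch walls rise 26 mm. The lying rod's axis is 65 mm above the bench.
- dust_gate: Fixed gate between two blue guards. Origin: on the bench under the shut tab's near face, midway between the guards; x away from the robot along the guards, z up. Guards: frames of 12 mm bar, 180 mm high, x = -110 to 140 mm, 66 mm apart inside (too narrow for the gripper), open above and at the near end. Housing from x = 45 mm, 67 mm high; behind x = 72 mm a 63 mm duct, 127 mm high.
- gate_blade: Blade, top 58 mm above the bench, ending in an upright tab 5 mm thick (x), 40 mm wide, 34 mm high. Origin: centre of the tab's top edge, 92 mm above the bench; axes as dust_gate. Origin's x in dust_gate: 2.5 mm shut (40 mm free behind the tab); starts 0 to 40 mm open, a hidden rigid stop ends it at 50 to 70 mm. Hook behind the tab, pull along -x; sliding takes 4 to 6 N; it stays where left.
- pine_offcut: Bystander: loose pine block 140 x 60 x 45 mm. Origin: centre of its underside.
- mug: Bystander: white mug, 80 mm across, 90 mm high, loose. Origin: centre of its underside.
- glue_bottle: Bystander: white glue bottle, 60 mm across, 160 mm high, loose. Origin: centre of its underside.

How it is judged:
By the outcome, as a careful person would: the job done as asked, in the order asked, and still so for the second after the job is handed in, with the robot touching nothing.
It also fails if it takes over 67 s, if anything falls off the work surface, if the arm or the gripper's body presses on something with over 40 N, if the wrist force passes 120 N, or if a joint passes its speed limit or range.

## Robot

A 7-joint arm with a two-finger parallel gripper is mounted at the origin on the work surface. World frame = base frame: x ahead of the robot, y to its left, z up, the work surface at z = 0. Lengths are in m, angles in rad, forces in N, time in s.
With the tool pointing down it reaches from about 0.425 to 0.875 m from the base axis. Payload 8.4 kg.
Tool frame: the origin (TCP) lies midway between the tips of the shut fingers; the grasp point (between the pads) lies 19 mm behind it; z points along the fingers, y is the line along which they close (so a half turn about z gives the same grasp; the last joint's range is limited). The gripper opens to 87 mm and grips with 3 to 60 N. Pads are 19 mm wide; open, the fingers measure 117 mm over their backs; the gripper's body (75 mm by 190 mm) begins 51 mm behind the grasp point.
Start: joints at [-1.36, 0.333, 0.04, 1.465, -0.013, 1.343, -0.059], TCP at [0.198, 0.619, 0.223] pointing down, gripper open.
Joint ranges: [-2.58, 2.58], [-0.38, 2.09], [-1.3, 1.39], [0.25, 2.4], [-1.5, 4.64], [0.08, 2.09], [-2.65, 2.65]. Speed limits (rad/s): [2.22, 2.22, 2.79, 2.79, 3.14, 3.14, 3.14].

## Interface

Orientations are given as a rotation vector (axis times angle).
In Python, from plant import get_obs, viewer, ticket gives the robot as it stands. The module is installed in compiled form; this text tells all that it offers.
- The arm moves only by the shell command python3 -m creep 'ROWS' [FORCE]. ROWS is JSON, a list of rows, each a list of 3 entries, a list of its own where there are three numbers: the opening, from 0 (shut) to 1 (fully open), then the shift along the tool's x, y, z in m, then the turn, a rotation vector about the tool's x, y, z in rad. A call has exactly 5 rows; each row is the pose to reach, as a shift and turn from the pose commanded when the call began, along the tool's axes at that moment; what a row does not reach only later rows make up. A row lasts 1/12 s, in which the tool goes at most 41.7 mm and 7.16 degrees, less where a joint would pass 70% of its speed; a pose out of reach is approached as far as the arm can. A call with a gripper value outside its range is refused whole. The fingers move at their own pace and stop on an object; FORCE is the grip in N (left out, the last holds). Time passes only in rows, so rows that repeat a pose let the fingers close, or fill a call up. It gives the time, the measured TCP pose, the force, the opening and the grip force at its end, in the units of the state.
- get_obs(): the state, without advancing time (a new reading comes with each control period).
- viewer.camera(name): name is "scene" or "top"; returns the picture (400x640x3 uint8, red, green, blue); there is no depth.
- viewer.get_calibration(name): a dict with "K" (3x3 intrinsics, pixels), "k1" (the pictures are not rectified: a ray, as slopes to the right and down, at radius r is drawn at 1 + k1 r^2 times it, then the intrinsics apply), "xyz" and "orientation" of the camera in the world. Camera axes: x right, y down, z forward; pixel columns grow to the right and rows downward; lengths in m; the calibration is good to about 2 mm. A picture is of the moment at which its call begins. get_calibration takes no time and is no camera call.
- ticket.finish_job(): hands the job in; it is judged then, once.
The state is a dict: "time": time; "q": joint angles; "qvel": joint speeds; "joint_torque": joint torques, N m; "position": TCP position; "tool_rot": TCP orientation; "contact_force": force on the tool from outside, world axes, zero at the start; "ft_torque": the same for the moment, N m; "opening": finger opening in m; "grasp_force": force on a finger pad.
Only numpy, scipy, OpenCV 4.12 (cv2) and the standard library are available. Lean on these libraries where they do the work, as an engineer would, in place of code of your own. Each camera call takes 0.05 s, during which the arm holds its last target. There are 200 camera calls.

## Working session

There is one attempt and no reset: what is moved stays moved. The work goes in short steps, Python scripts to look and compute and a shell command to move; the robot and the scene stay as the last step left them, time stands still between calls to the robot, and variables do not carry over. Pictures are saved under pics/ and viewed, at most 10 in all, crops included, and the job is handed in when it is done.

```bash
mkdir -p pics; python3 - <<'E'
from plant import get_obs, viewer
import cv2
for n in("scene","top"):
    im=viewer.camera(n); cv2.imwrite(f"pics/{n}0.png",im[:,:,::-1]); print(n,viewer.get_calibration(n))
o=get_obs(); print(o)
E
```

```text
scene {'K': array([[384.62963586,   0.        , 322.55163086],
       [  0.        , 384.62963586, 201.30669822],
       [  0.        ,   0.        ,   1.        ]]), 'k1': -0.035383536148503925, 'xyz': array([ 1.33517973, -0.20706756,  0.6350223 ]), 'orientation': array([-1.84286234, -1.35959372,  0.7159551 ])}
top {'K': array([[455.63167839,   0.        , 320.67380574],
       [  0.        , 455.63167839, 194.90155775],
       [  0.        ,   0.        ,   1.        ]]), 'k1': -0.12894024822635886, 'xyz': array([ 0.49102843, -0.00630382,  1.10790335]), 'orientation': array([-2.15664026,  2.16449813, -0.15126875])}
{'time': 0.1, 'q': array([-1.36019405,  0.33386228,  0.03987843,  1.46616338, -0.01341853,
        1.34330546, -0.05850576]), 'qvel': array([-6.44249481e-04, -1.46622717e-03,  6.63016385e-04, -3.00777380e-03,
       -3.93016276e-04, -9.80678604e-05,  1.29612731e-03]), 'joint_torque': array([ 4.70637795e-03, -6.57821774e+01,  1.34060718e+00, -4.04709578e+01,
       -5.95548749e-02,  4.08388884e-02,  5.64830555e-05]), 'position': array([0.19805881, 0.61864997, 0.22174356]), 'tool_rot': array([-4.84716772e-01, -3.10382611e+00,  2.30149555e-03]), 'contact_force': array([-0.72313277, -0.19323072, -0.6413857 ]), 'ft_torque': array([ 0.02429345, -0.04847949, -0.01621098]), 'grasp_force': 0.0, 'opening': 0.08703461534730608}
```

View pics/scene0.png

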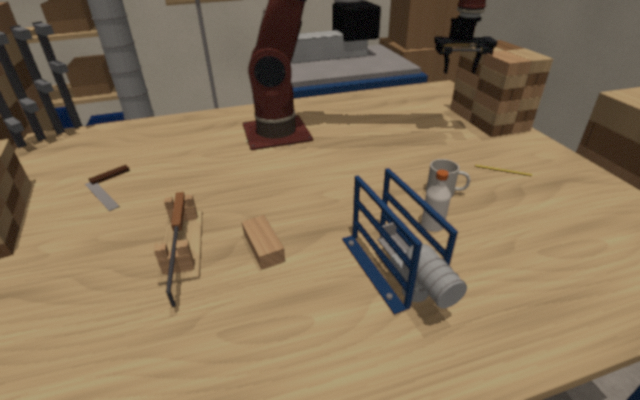

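View pics/top0.png

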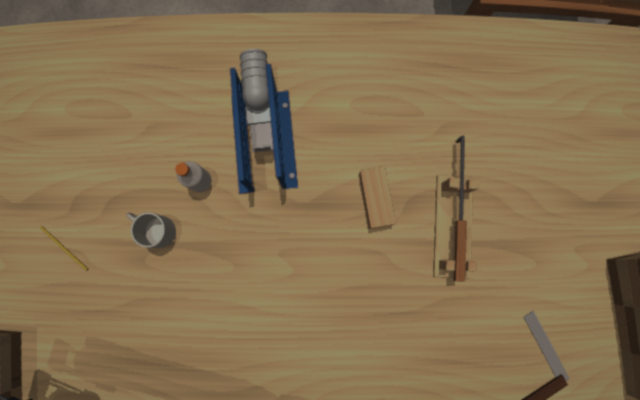

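The scene picture shows the cradled rod on the left (handle 180,195, hook 172,300), the offcut at (263,240), and the gate at (400,250) with the mug and bottle behind it. In the top picture the rod runs from (460,281) to the hook at (461,138), and the gate is at (262,130).

I'll zoom in with a single composite.

```bash
cat > h.py <<'E'
import numpy as np, cv2
from scipy.spatial.transform import Rotation as R
from plant import get_obs, viewer
def ray(n,px):
    c=viewer.get_calibration(n); K=c['K']
    d=np.array([c['k1'],0,0,0],float)
    p=cv2.undistortPoints(np.array([[px]],float),K,d)[0,0]
    return c['xyz'],R.from_rotvec(c['orientation']).apply([p[0],p[1],1])
def at(n,px,z):
    o,d=ray(n,px); return o+d*(z-o[2])/d[2]
def proj(n,P):
    c=viewer.get_calibration(n); Rm=R.from_rotvec(c['orientation']).inv()
    r=Rm.as_rotvec(); t=-Rm.apply(c['xyz'])
    return cv2.projectPoints(np.array(P,float).reshape(-1,1,3),r,t,c['K'],np.array([c['k1'],0,0,0.]))[0][:,0]
E
python3 - <<'E'
from h import *
t=cv2.imread("pics/top0.png"); s=cv2.imread("pics/scene0.png")
z=lambda im,x,y,w,h,k:cv2.resize(im[y:y+h,x:x+w],None,fx=k,fy=k,interpolation=cv2.INTER_CUBIC)
A=np.hstack([z(t,225,40,80,150,4),z(t,430,135,60,150,4),])  # 560x600
B=z(s,345,170,120,150,2)
C=z(s,150,185,60,125,2)
can=np.zeros((600,800,3),np.uint8); can[:,:560]=A; can[:300,560:800]=B; can[300:550,560:680]=C
cv2.imwrite("pics/c1.png",can)
for p,zz in [((460,281),.076),((461,221),.076),((461,138),.065)]: print(at("top",p,zz))
for p in [(240,192),(235,70),(296,188)]: print(at("top",p,0.0),at("top",p,.18))
E
```

```text
[ 0.42553857 -0.33484747  0.076     ]
[ 0.56240814 -0.34182596  0.076     ]
[ 0.76155652 -0.35478613  0.065     ]
[0.64155452 0.17878469 0.        ] [0.61709869 0.14871353 0.18      ]
[0.95871248 0.19964744 0.        ] [0.8827283  0.16618674 0.18      ]
[0.65105267 0.0409661  0.        ] [0.62505368 0.0332862  0.18      ]
```

View pics/c1.png

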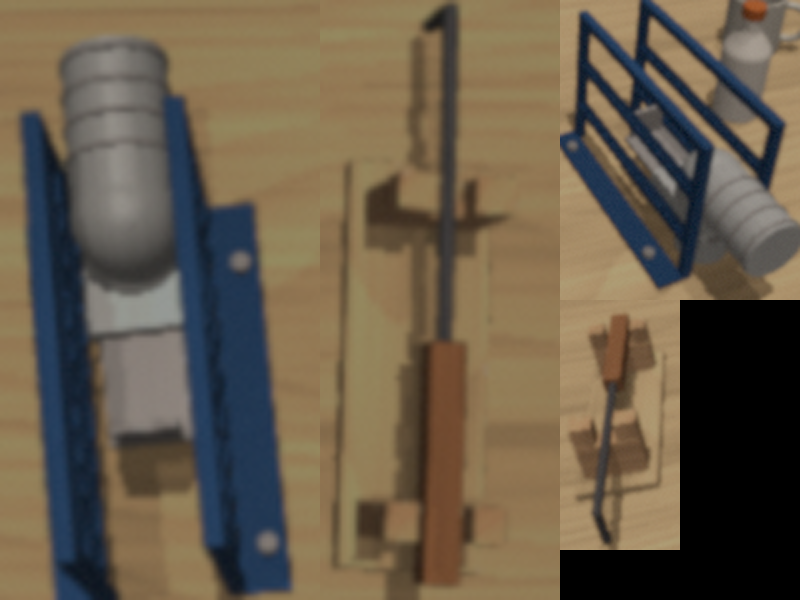

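```bash
cat > fit.py <<'E'
from h import *
from scipy.optimize import least_squares
u=lambda x,y,ox,oy:np.array([x/4+ox-.375,y/4+oy-.375])
def T(p,P):
    c,s=np.cos(p[2]),np.sin(p[2]); P=np.array(P,float)
    return np.c_[p[0]+c*P[:,0]-s*P[:,1],p[1]+s*P[:,0]+c*P[:,1],P[:,2]]
G=[(.14,.039,.18),(-.11,.039,.18),(.14,-.039,.18),(-.11,-.039,.18)]
px=np.array([u(31,113,225,40),u(66,568,225,40),u(175,97,225,40),u(214,545,225,40)])
f=least_squares(lambda p:(proj("top",T(p,G))-px).ravel(),[.74,.1,0])
# rod: lying level, origin unknown, yaw
Pr=[(-.095,.011,.076),(-.095,-.011,.076),(.045,.011,.076),(.045,-.011,.076),(.245,0,.065)]
pr=np.array([u(420,584,370,135),u(458,584,370,135),u(426,341,370,135),u(466,341,370,135),u(453,10,370,135)])
pr[:,0]+=430-370-80
f2=least_squares(lambda p:(proj("top",T(p,Pr))-pr).ravel(),[.52,-.34,0])
if __name__=="__main__":
    print("gate",f.x,f.fun.round(1)); print("rod",f2.x,f2.fun.round(1))
    def bx(x0,x1,y0,y1,z0,z1): return [(x,y,z) for x in(x0,x1) for y in(y0,y1) for z in(z0,z1)]
    E=[(a,b) for a in range(8) for b in range(a) if bin(a^b).count('1')==1]
    o=.0
    g=[(bx(-.11,.14,.033,.045,0,.18),(0,0,255)),(bx(-.11,.14,-.045,-.033,0,.18),(0,0,255)),(bx(-.0,.005,-.02,.02,.058,.092),(0,255,0)),(bx(-.04,-.035,-.02,.02,.058,.092),(0,255,255)),(bx(.045,.072,-.033,.033,0,.067),(255,255,0))]
    out=[]
    for n,x,y,w,h,k in(("top",225,40,80,150,4),("scene",345,165,120,150,4)):
        im=cv2.imread(f"pics/{n}0.png")[y:y+h,x:x+w]; im=cv2.resize(im,None,fx=k,fy=k,interpolation=cv2.INTER_CUBIC)
        for B,c in g:
            q=(proj(n,T(f.x,B))-[x,y]+.375)*k
            for a,b in E: cv2.line(im,*[tuple(int(v) for v in q[i]) for i in(a,b)],c,1)
        out.append(im)
    cv2.imwrite("pics/c2.png",np.hstack(out))
E
python3 fit.py
```

```text
gate [0.75338003 0.11934934 0.10189726] [-0.1 -0.4 -0.1 -0.6 -0.3 -0.3  0.4  1.2]
rod [ 0.5204354  -0.33997694 -0.07596421] [-0.2  0.  -0.3  0.6  0.8 -0.5  0.1  0.2 -0.4 -0.4]
```

View pics/c2.png

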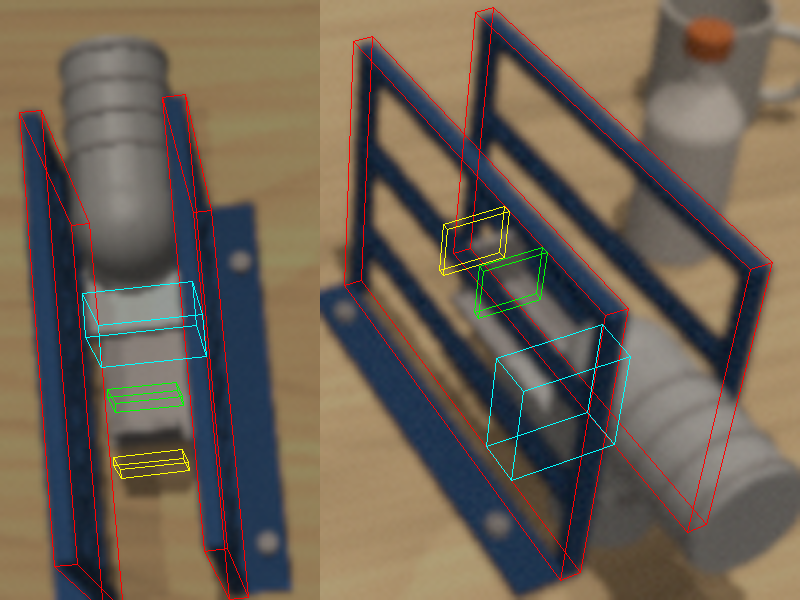

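The overlay fits the guards well. The tab's dark near face, at crop (150,437), lies between the 0 mm and 40 mm wireframes, so the gate is about 20 mm open.

The task text asks for a grip of 80 N or more, but the gripper only goes to 60 N. I'll use 60 N and keep the pull's lever arm short.

```bash
cat > plan.py <<'E'
# plan.py "x,y,z,yaw[,nose_up]" ... : targets of the grasp point, chained; prints tool shift+turn per call
import sys; from h import *
def des(yaw,up=0):
    c,s=np.cos(yaw),np.sin(yaw)
    Y=R.from_matrix(np.array([[-c,s,0],[-s,-c,0],[0,0,1]]).T@np.eye(3)) if 0 else None
    M=np.array([[-c,-s,0],[-s,c,0],[0,0,-1.]]).T.T
    M=np.column_stack([[-c,-s,0],[-s,c,0],[0,0,-1]])
    return R.from_rotvec(up*np.array([s,-c,0]))*R.from_matrix(M)
if __name__=="__main__":
    o=get_obs(); p,r=o['position'],R.from_rotvec(o['tool_rot'])
    print('t',round(o['time'],2),'TCP',p.round(4),'grasp pt',(p-r.apply([0,0,.019])).round(4),'F',o['contact_force'].round(1),'open',round(o['opening'],4),'q',o['q'].round(2))
    for a in sys.argv[1:]:
        v=[float(x) for x in a.split(',')]; t=des(*v[3:]); q=np.array(v[:3])+t.apply([0,0,.019])
        print(r.inv().apply(q-p).round(4).tolist(),(r.inv()*t).as_rotvec().round(4).tolist(),'dist',np.linalg.norm(q-p).round(3)); p,r=q,t
E
python3 - <<'E'
from fit import *
a=at("top",u(118,434,225,40),.092);b=at("top",u(187,428,225,40),.092)
print(a,b,np.linalg.norm(a-b)); m=(a+b)/2; c,s=np.cos(f.x[2]),np.sin(f.x[2]); d=m[:2]-f.x[:2]; print("tab in gate",c*d[0]+s*d[1],-s*d[0]+c*d[1])
for px,z in(((190,172),.1),((150,230),.09),((377,197),.045)): print(at("top",px,z).round(3))
E
python3 plan.py .30,.56,.34,-.076 .43,.41,.34,-.076 .54,.22,.34,-.076 .57,0.02,.34,-.076 .55,-.17,.32,-.076 .5204,-.34,.24,-.076 .5204,-.34,.065,-.076
```

```text
[0.73009742 0.13307959 0.092     ] [0.73340262 0.09362601 0.092     ] 0.03959178873853811
tab in gate -0.022127792389278977 -0.0037652113366596625
[0.674 0.277 0.1  ]
[0.543 0.368 0.09 ]
[ 0.623 -0.152  0.045]
t 0.1 TCP [0.1981 0.6186 0.2217] grasp pt [0.1981 0.6187 0.2407] F [-0.7 -0.2 -0.6] open 0.087 q [-1.36  0.33  0.04  1.47 -0.01  1.34 -0.06]
[-0.115, -0.0249, -0.0992] [-0.0015, -0.0001, -0.2338] dist 0.154
[-0.141, -0.1397, 0.0] [0.0, 0.0, 0.0] dist 0.198
[-0.1241, -0.1811, 0.0] [0.0, 0.0, 0.0] dist 0.22
[-0.0451, -0.1971, 0.0] [0.0, 0.0, 0.0] dist 0.202
[0.0055, -0.191, 0.02] [0.0, 0.0, 0.0] dist 0.192
[0.0166, -0.1718, 0.08] [0.0, 0.0, 0.0] dist 0.19
[0.0, 0.0, 0.175] [0.0, 0.0, 0.0] dist 0.175
```

```bash
python3 -m creep '[[1,[-0.02,-0.005,-0.03],[0,0,-0.05]],[1,[-0.05,-0.01,-0.06],[0,0,-0.11]],[1,[-0.08,-0.02,-0.09],[0,0,-0.17]],[1,[-0.105,-0.022,-0.1],[0,0,-0.234]],[1,[-0.115,-0.025,-0.1],[0,0,-0.234]]]' 60
python3 -m creep '[[1,[-0.028,-0.028,0],[0,0,0]],[1,[-0.056,-0.056,0],[0,0,0]],[1,[-0.084,-0.084,0],[0,0,0]],[1,[-0.112,-0.112,0],[0,0,0]],[1,[-0.14,-0.14,0],[0,0,0]]]'
python3 -m creep '[[1,[-0.023,-0.034,0],[0,0,0]],[1,[-0.046,-0.068,0],[0,0,0]],[1,[-0.069,-0.102,0],[0,0,0]],[1,[-0.092,-0.136,0],[0,0,0]],[1,[-0.115,-0.17,0],[0,0,0]]]'
python3 plan.py .57,0.02,.34,-.076 .55,-.17,.32,-.076 .5204,-.34,.24,-.076 .5204,-.34,.065,-.076
```

```text
time: 0.52
position: [0.3053, 0.5586, 0.3263]
tool_rot: [0.121, 3.135, 0.006]
contact_force: [1.0, -0.0, -0.0]
opening: 0.0869
grasp_force: 0.0
time: 0.93
position: [0.4294, 0.4085, 0.3215]
tool_rot: [-0.12, -3.138, 0.001]
contact_force: [0.9, 0.3, 0.3]
opening: 0.087
grasp_force: 0.0
time: 1.35
position: [0.531, 0.2301, 0.3217]
tool_rot: [-0.12, -3.138, 0.001]
contact_force: [1.1, -0.3, -0.1]
opening: 0.0871
grasp_force: 0.0
t 1.35 TCP [0.531  0.2301 0.3217] grasp pt [0.531  0.2301 0.3407] F [ 1.1 -0.3 -0.1] open 0.0871 q [-0.76  0.15  0.32  1.5  -0.05  1.5   1.05]
[-0.0549, -0.2066, 0.0007] [-0.0004, -0.0011, -0.0002] dist 0.214
[0.0055, -0.191, 0.02] [0.0, 0.0, 0.0] dist 0.192
[0.0166, -0.1718, 0.08] [0.0, 0.0, 0.0] dist 0.19
[0.0, 0.0, 0.175] [0.0, 0.0, 0.0] dist 0.175
```

```bash
python3 -m creep '[[1,[-0.011,-0.04,0],[0,0,0]],[1,[-0.022,-0.08,0],[0,0,0]],[1,[-0.033,-0.12,0],[0,0,0]],[1,[-0.044,-0.16,0],[0,0,0]],[1,[-0.053,-0.198,0],[0,0,0]]]'
python3 -m creep '[[1,[0.001,-0.038,0.004],[0,0,0]],[1,[0.002,-0.076,0.008],[0,0,0]],[1,[0.003,-0.114,0.012],[0,0,0]],[1,[0.004,-0.152,0.016],[0,0,0]],[1,[0.006,-0.19,0.02],[0,0,0]]]'
python3 -m creep '[[1,[0.003,-0.036,0.016],[0,0,0]],[1,[0.006,-0.072,0.032],[0,0,0]],[1,[0.01,-0.108,0.048],[0,0,0]],[1,[0.013,-0.144,0.064],[0,0,0]],[1,[0.016,-0.17,0.08],[0,0,0]]]'
python3 plan.py .5204,-.34,.2,-.076 .5204,-.34,.065,-.076
python3 - <<'E'
from h import *
im=viewer.camera("scene"); cv2.imwrite("pics/s2.png",im[:,:,::-1])
E
```

```text
time: 1.77
position: [0.5684, 0.0283, 0.3216]
tool_rot: [-0.121, -3.138, 0.0]
contact_force: [0.5, 0.0, 0.4]
opening: 0.0871
grasp_force: 0.0
time: 2.18
position: [0.5476, -0.1599, 0.3015]
tool_rot: [-0.12, -3.138, -0.001]
contact_force: [0.9, 0.0, 0.3]
opening: 0.0869
grasp_force: 0.0
time: 2.6
position: [0.5179, -0.3297, 0.221]
tool_rot: [-0.123, -3.138, 0.001]
contact_force: [0.0, -0.1, -0.5]
opening: 0.087
grasp_force: 0.0
t 2.6 TCP [ 0.5179 -0.3297  0.221 ] grasp pt [ 0.518  -0.3297  0.24  ] F [ 0.  -0.1 -0.5] open 0.087 q [-0.07  0.3   0.7   1.59 -0.2   1.32  2.15]
[-0.0033, -0.0101, 0.04] [-0.0005, -0.0011, -0.0026] dist 0.041
[0.0, 0.0, 0.135] [0.0, 0.0, 0.0] dist 0.135
```

```bash
python3 -m creep '[[1,[-0.003,-0.01,0.025],[0,0,0]],[1,[-0.003,-0.01,0.055],[0,0,0]],[1,[-0.003,-0.01,0.085],[0,0,0]],[1,[-0.003,-0.01,0.1],[0,0,0]],[1,[-0.003,-0.01,0.1],[0,0,0]]]'
python3 -m creep '[[1,[0,0,0.02],[0,0,0]],[1,[0,0,0.04],[0,0,0]],[1,[0,0,0.06],[0,0,0]],[1,[0,0,0.074],[0,0,0]],[1,[0,0,0.074],[0,0,0]]]'
python3 plan.py .5204,-.34,.065,-.076
python3 - <<'E'
from h import *
out=[]
for n,x,y,w,h in(("top",400,120,120,200),("scene",80,130,200,200)):
    im=viewer.camera(n)[:,:,::-1]; out.append(cv2.resize(im[y:y+h,x:x+w],None,fx=2.5,fy=2.5,interpolation=cv2.INTER_CUBIC))
cv2.imwrite("pics/g1.png",np.hstack(out))
E
```

```text
time: 3.07
position: [0.5195, -0.335, 0.1177]
tool_rot: [-0.119, -3.132, -0.005]
contact_force: [-0.4, -0.3, 0.3]
opening: 0.0871
grasp_force: 0.0
time: 3.48
position: [0.5206, -0.3359, 0.0463]
tool_rot: [-0.119, -3.136, -0.002]
contact_force: [-1.1, 0.9, -0.6]
opening: 0.0873
grasp_force: 0.0
t 3.48 TCP [ 0.5206 -0.3359  0.0463] grasp pt [ 0.5206 -0.336   0.0653] F [-1.1  0.9 -0.6] open 0.0873 q [ 0.01  0.49  0.63  1.75 -0.33  1.02  2.26]
[-0.0001, -0.0041, 0.0003] [0.0014, -0.0036, 0.0003] dist 0.004
```

View pics/g1.png

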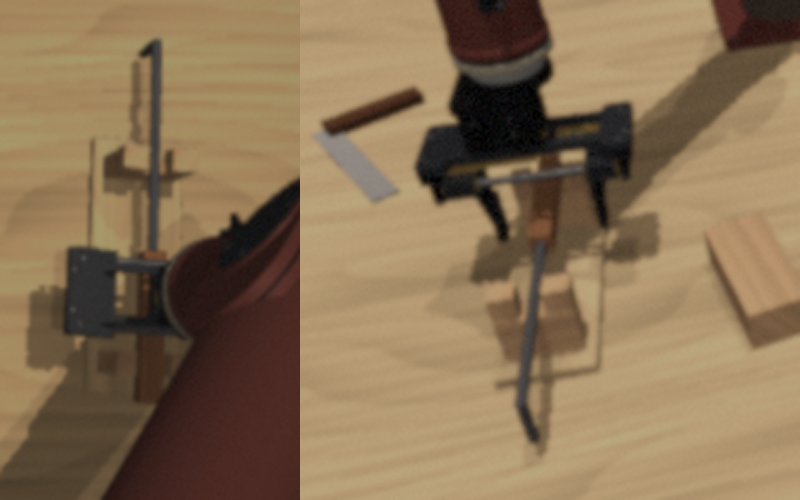

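The fingers straddle the handle: tips at crop (500,235) and (607,225), handle at (542,230). They sit a few mm toward +y, so I'll shift by -4 mm and close.

```bash
python3 -m creep '[[1,[0,-0.004,0],[0,0,0]],[1,[0,-0.004,0],[0,0,0]],[1,[0,-0.004,0],[0,0,0]],[0.4,[0,-0.004,0],[0,0,0]],[0.3,[0,-0.004,0],[0,0,0]]]' 60
python3 -m creep '[[0,[0,0,0],[0,0,0]],[0,[0,0,0],[0,0,0]],[0,[0,0,0],[0,0,0]],[0,[0,0,0],[0,0,0]],[0,[0,0,0],[0,0,0]]]' 60
python3 -m creep '[[0,[0,0,0],[0,0,0]],[0,[0,0,0],[0,0,0]],[0,[0,0,0],[0,0,0]],[0,[0,0,0],[0,0,0]],[0,[0,0,0],[0,0,0]]]' 80
python3 plan.py
```

```text
time: 4.0
position: [0.5216, -0.3413, 0.049]
tool_rot: [0.119, 3.139, -0.0]
contact_force: [0.5, -0.1, -0.1]
opening: 0.0802
grasp_force: 0.0
time: 4.42
position: [0.5214, -0.3412, 0.0486]
tool_rot: [-0.119, -3.139, 0.0]
contact_force: [-0.7, 0.6, 0.5]
opening: 0.0485
grasp_force: 0.0
time: 4.83
position: [0.5214, -0.3413, 0.0486]
tool_rot: [-0.119, -3.139, 0.0]
contact_force: [-0.5, -0.4, -0.3]
opening: 0.0212
grasp_force: 60.0
t 4.83 TCP [ 0.5214 -0.3413  0.0486] grasp pt [ 0.5214 -0.3413  0.0676] F [-0.5 -0.4 -0.3] open 0.0212 q [ 0.02  0.49  0.63  1.74 -0.33  1.02  2.26]
```

```bash
python3 -m creep '[[0,[0,0,-0.01],[0,0,0]],[0,[0,0,-0.025],[0,0,0]],[0,[0,0,-0.045],[0,0,0]],[0,[0,0,-0.07],[0,0,0]],[0,[0,0,-0.09],[0,0,0]]]'
python3 -m creep '[[0,[0,0,-0.02],[0,0,0]],[0,[0,0,-0.045],[0,0,0]],[0,[0,0,-0.07],[0,0,0]],[0,[0,0,-0.095],[0,0,0]],[0,[0,0,-0.115],[0,0,0]]]'
python3 plan.py .53,-.2,.27,-.03 .53,-.05,.27,.04 .513,.0922,.27,.095 .513,.0922,.153,.095 .513,.0922,.11,.095
```

```text
time: 5.25
position: [0.5213, -0.3414, 0.1407]
tool_rot: [0.12, 3.139, -0.001]
contact_force: [-0.3, -0.1, -0.9]
opening: 0.0218
grasp_force: 60.0
time: 5.67
position: [0.5213, -0.3415, 0.2563]
tool_rot: [0.12, 3.138, -0.001]
contact_force: [0.5, 0.5, -1.5]
opening: 0.0216
grasp_force: 60.0
t 5.67 TCP [ 0.5213 -0.3415  0.2563] grasp pt [ 0.5213 -0.3414  0.2753] F [ 0.5  0.5 -1.5] open 0.0216 q [-0.05  0.31  0.71  1.51 -0.2   1.39  2.17]
[0.0021, 0.1417, 0.0052] [-0.0005, 0.0014, -0.0462] dist 0.142
[0.0045, 0.1499, 0.0] [0.0, 0.0, -0.07] dist 0.15
[0.0113, 0.1428, 0.0] [0.0, 0.0, -0.055] dist 0.143
[0.0, 0.0, 0.117] [0.0, 0.0, 0.0] dist 0.117
[0.0, 0.0, 0.043] [0.0, 0.0, 0.0] dist 0.043
```

```bash
python3 -m creep '[[0,[0,0.02,0],[0,0,-0.005]],[0,[0,0.05,0],[0,0,-0.015]],[0,[0.001,0.08,0],[0,0,-0.025]],[0,[0.002,0.11,0],[0,0,-0.035]],[0,[0.002,0.14,0],[0,0,-0.046]]]'
python3 -m creep '[[0,[0.001,0.03,0],[0,0,-0.014]],[0,[0.002,0.06,0],[0,0,-0.028]],[0,[0.003,0.09,0],[0,0,-0.042]],[0,[0.004,0.12,0],[0,0,-0.056]],[0,[0.004,0.15,0],[0,0,-0.07]]]'
python3 -m creep '[[0,[0.003,0.035,0],[0,0,-0.012]],[0,[0.006,0.07,0],[0,0,-0.024]],[0,[0.009,0.105,0],[0,0,-0.04]],[0,[0.011,0.13,0],[0,0,-0.055]],[0,[0.011,0.143,0],[0,0,-0.055]]]'
python3 -m creep '[[0,[0,0,0],[0,0,0]],[0,[0,0,0],[0,0,0]],[0,[0,0,0],[0,0,0]],[0,[0,0,0],[0,0,0]],[0,[0,0,0],[0,0,0]]]'
python3 plan.py .513,.0922,.27,.095 .513,.0922,.153,.095
python3 - <<'E'
from h import *
out=[]
for n,x,y,w,h in(("top",220,30,150,240),("scene",280,100,210,240)):
    im=viewer.camera(n)[:,:,::-1]; out.append(cv2.resize(im[y:y+h,x:x+w],None,fx=2.2,fy=2.2,interpolation=cv2.INTER_CUBIC))
cv2.imwrite("pics/g2.png",np.hstack(out))
E
```

```text
time: 6.08
position: [0.5295, -0.2003, 0.2542]
tool_rot: [0.047, 3.141, 0.0]
contact_force: [-0.6, 0.7, -1.6]
opening: 0.0213
grasp_force: 60.0
time: 6.5
position: [0.5299, -0.0503, 0.2543]
tool_rot: [-0.063, 3.14, 0.0]
contact_force: [1.1, 0.5, -1.2]
opening: 0.0213
grasp_force: 60.0
time: 6.92
position: [0.5128, 0.0948, 0.2541]
tool_rot: [0.157, -3.138, -0.002]
contact_force: [0.6, 0.7, -1.1]
opening: 0.0216
grasp_force: 60.0
time: 7.33
position: [0.514, 0.0895, 0.2537]
tool_rot: [-0.145, 3.138, -0.0]
contact_force: [-0.4, 0.5, -1.5]
opening: 0.0214
grasp_force: 60.0
t 7.33 TCP [0.514  0.0895 0.2537] grasp pt [0.514  0.0895 0.2727] F [-0.4  0.5 -1.5] open 0.0214 q [-0.62  0.05  0.38  1.74 -0.02  1.35  1.42]
[0.0008, 0.0028, 0.0027] [-0.0002, 0.0001, -0.0024] dist 0.004
[0.0, 0.0, 0.117] [0.0, 0.0, 0.0] dist 0.117
```

View pics/g2.png

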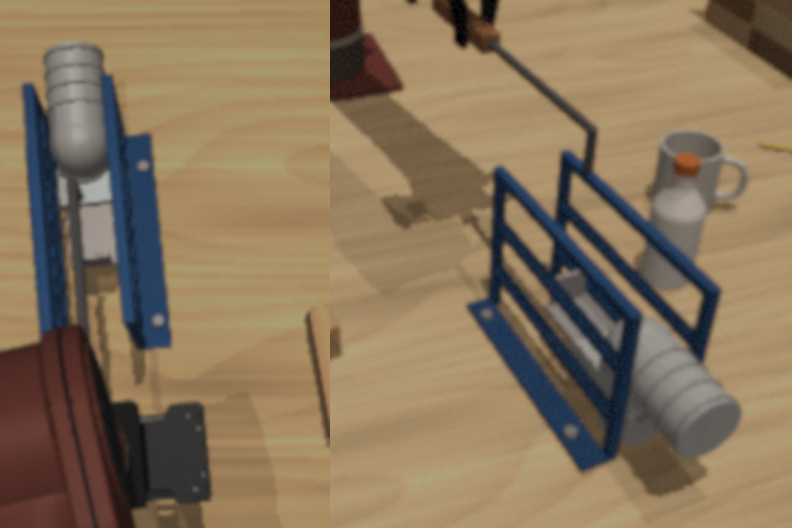

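The hook hangs above the guards, in the top view at crop (72,180) and in the scene view with its corner at (593,130) and tip at (588,172). I'll check the hook's position numerically.

```bash
python3 - <<'E'
from h import *
from fit import f
print("top corner",at("top",(220+72/2.2,30+181/2.2),.27))
c=[(280+(593-330)/2.2,100+129/2.2),(280+(588-330)/2.2,100+172/2.2)]
print("scene",at("scene",c[0],.272),at("scene",c[1],.225))
y=.095; o=np.array([.514,.0895]); print("pred",o+.245*np.array([np.cos(y),np.sin(y)]))
print(proj("scene",[[.758,.1128,.272],[.758,.1128,.225]]),c)
E
```

```text
top corner [0.75845143 0.11272093 0.27      ]
scene [0.75954068 0.11369109 0.272     ] [0.75535232 0.11594492 0.225     ]
pred [0.75789527 0.11274001]
[[398.76424602 158.33072132]
 [396.41363731 179.12088333]] [(399.5454545454545, 158.63636363636363), (397.27272727272725, 178.1818181818182)]
```

```bash
python3 -m creep '[[0,[0,0.003,0.02],[0,0,0]],[0,[0,0.003,0.05],[0,0,0]],[0,[0,0.003,0.08],[0,0,0]],[0,[0,0.003,0.105],[0,0,0]],[0,[0,0.003,0.12],[0,0,0]]]'
python3 -m creep '[[0,[0,0,0.01],[0,0,0]],[0,[0,0,0.02],[0,0,0]],[0,[0,0,0.03],[0,0,0]],[0,[0,0,0.038],[0,0,0]],[0,[0,0,0.042],[0,0,0]]]'
python3 -m creep '[[0,[0,0,0],[0,0,0]],[0,[0,0,0],[0,0,0]],[0,[0.002,0,0],[0,0,0]],[0,[0.004,0,0],[0,0,0]],[0,[0.006,0,0],[0,0,0]]]'
python3 plan.py
python3 - <<'E'
from h import *
out=[]
for n,x,y,w,h in(("top",220,30,100,150),("scene",330,150,130,150)):
    im=viewer.camera(n)[:,:,::-1]; out.append(cv2.resize(im[y:y+h,x:x+w],None,fx=3.4,fy=3.4,interpolation=cv2.INTER_CUBIC))
cv2.imwrite("pics/g3.png",np.hstack(out))
E
```

```text
time: 7.85
position: [0.5122, 0.0932, 0.1308]
tool_rot: [0.148, -3.135, 0.002]
contact_force: [-0.7, 0.4, -0.5]
opening: 0.0215
grasp_force: 60.0
time: 8.27
position: [0.5134, 0.094, 0.0908]
tool_rot: [0.149, -3.138, 0.0]
contact_force: [-0.6, -0.1, -2.0]
opening: 0.0216
grasp_force: 60.0
time: 8.68
position: [0.5076, 0.0935, 0.092]
tool_rot: [-0.149, 3.137, 0.0]
contact_force: [0.1, 0.5, -1.0]
opening: 0.0215
grasp_force: 60.0
t 8.68 TCP [0.5076 0.0935 0.092 ] grasp pt [0.5075 0.0935 0.111 ] F [ 0.1  0.5 -1. ] open 0.0215 q [-0.61  0.18  0.37  1.96 -0.08  1.02  1.47]
```

View pics/g3.png

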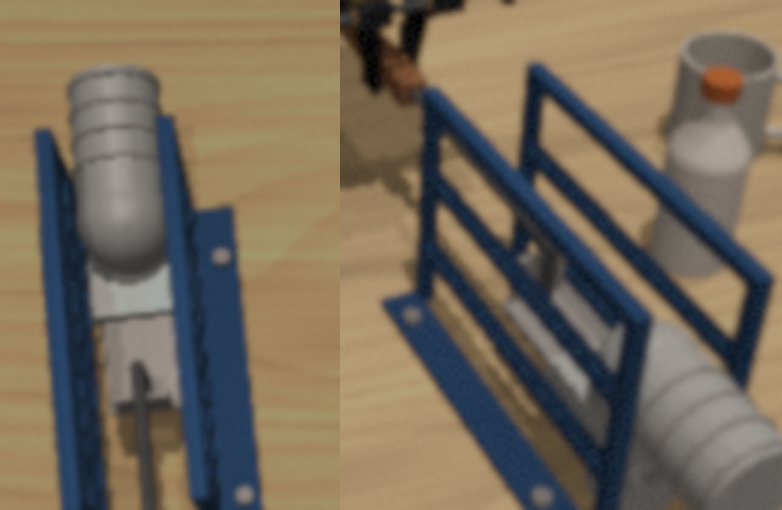

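The hook is behind the tab: hook at crop (140,368), tab edge at (140,405). Now I'll pull gently.

```bash
python3 -m creep '[[0,[0.002,0,0.001],[0,0,0]],[0,[0.004,0,0.001],[0,0,0]],[0,[0.006,0,0.001],[0,0,0]],[0,[0.008,0,0.001],[0,0,0]],[0,[0.01,0,0.001],[0,0,0]]]'
python3 -m creep '[[0,[0.002,0,0],[0,0,0]],[0,[0.004,0,0],[0,0,0]],[0,[0.006,0,0],[0,0,0]],[0,[0.008,0,0],[0,0,0]],[0,[0.01,0,0],[0,0,0]]]'
python3 -m creep '[[0,[0.002,0,0],[0,0,0]],[0,[0.004,0,0],[0,0,0]],[0,[0.006,0,0],[0,0,0]],[0,[0.007,0,0],[0,0,0]],[0,[0.008,0,0],[0,0,0]]]'
python3 plan.py
```

```text
time: 9.2
position: [0.4982, 0.0926, 0.0909]
tool_rot: [-0.149, 3.136, 0.0]
contact_force: [5.0, 0.2, -2.1]
opening: 0.0215
grasp_force: 60.0
time: 9.62
position: [0.4876, 0.0916, 0.0907]
tool_rot: [-0.149, 3.138, 0.0]
contact_force: [4.2, -0.1, -1.8]
opening: 0.0215
grasp_force: 60.0
time: 10.03
position: [0.4795, 0.0908, 0.0906]
tool_rot: [-0.15, 3.138, -0.0]
contact_force: [4.5, 0.8, -2.0]
opening: 0.0216
grasp_force: 60.0
t 10.03 TCP [0.4795 0.0908 0.0906] grasp pt [0.4795 0.0908 0.1096] F [ 4.5  0.8 -2. ] open 0.0216 q [-0.62  0.12  0.37  2.02 -0.05  1.01  1.44]
```

```bash
cat > ok.py <<'E'
import sys; from plant import get_obs; import numpy as np
o=get_obs(); f=np.hypot(*o['contact_force'][:2]); sys.exit(f>7.5)
E
python3 -m creep '[[0,[0.0006,0,0],[0,0,0]],[0,[0.0012,0,0],[0,0,0]],[0,[0.0018,0,0],[0,0,0]],[0,[0.0024,0,0],[0,0,0]],[0,[0.003,0,0],[0,0,0]]]' && python3 ok.py &&
python3 -m creep '[[0,[0.0006,0,0],[0,0,0]],[0,[0.0012,0,0],[0,0,0]],[0,[0.0018,0,0],[0,0,0]],[0,[0.0024,0,0],[0,0,0]],[0,[0.003,0,0],[0,0,0]]]' && python3 ok.py &&
python3 -m creep '[[0,[0.0006,0,0],[0,0,0]],[0,[0.0012,0,0],[0,0,0]],[0,[0.0018,0,0],[0,0,0]],[0,[0.0024,0,0],[0,0,0]],[0,[0.003,0,0],[0,0,0]]]' && python3 ok.py &&
python3 -m creep '[[0,[0.0006,0,0],[0,0,0]],[0,[0.0012,0,0],[0,0,0]],[0,[0.0018,0,0],[0,0,0]],[0,[0.0024,0,0],[0,0,0]],[0,[0.003,0,0],[0,0,0]]]' && python3 ok.py &&
python3 -m creep '[[0,[0.0006,0,0],[0,0,0]],[0,[0.0012,0,0],[0,0,0]],[0,[0.0018,0,0],[0,0,0]],[0,[0.0024,0,0],[0,0,0]],[0,[0.003,0,0],[0,0,0]]]' && python3 ok.py &&
python3 -m creep '[[0,[0.0006,0,0],[0,0,0]],[0,[0.0012,0,0],[0,0,0]],[0,[0.0018,0,0],[0,0,0]],[0,[0.0024,0,0],[0,0,0]],[0,[0.003,0,0],[0,0,0]]]' 
python3 plan.py
```

```text
time: 10.45
position: [0.4766, 0.0905, 0.0905]
tool_rot: [0.149, -3.138, 0.0]
contact_force: [4.3, 0.2, -1.2]
opening: 0.0214
grasp_force: 60.0
t 10.45 TCP [0.4766 0.0905 0.0905] grasp pt [0.4766 0.0905 0.1095] F [ 4.3  0.2 -1.2] open 0.0214 q [-0.62  0.11  0.37  2.03 -0.05  1.01  1.43]False
```

```bash
sed -i 's/sys.exit(f>7.5)/sys.exit(int(f>7.5))/' ok.py
python3 -m creep '[[0,[0.0006,0,0],[0,0,0]],[0,[0.0012,0,0],[0,0,0]],[0,[0.0018,0,0],[0,0,0]],[0,[0.0024,0,0],[0,0,0]],[0,[0.003,0,0],[0,0,0]]]' && python3 ok.py &&
python3 -m creep '[[0,[0.0006,0,0],[0,0,0]],[0,[0.0012,0,0],[0,0,0]],[0,[0.0018,0,0],[0,0,0]],[0,[0.0024,0,0],[0,0,0]],[0,[0.003,0,0],[0,0,0]]]' && python3 ok.py &&
python3 -m creep '[[0,[0.0006,0,0],[0,0,0]],[0,[0.0012,0,0],[0,0,0]],[0,[0.0018,0,0],[0,0,0]],[0,[0.0024,0,0],[0,0,0]],[0,[0.003,0,0],[0,0,0]]]' && python3 ok.py &&
python3 -m creep '[[0,[0.0006,0,0],[0,0,0]],[0,[0.0012,0,0],[0,0,0]],[0,[0.0018,0,0],[0,0,0]],[0,[0.0024,0,0],[0,0,0]],[0,[0.003,0,0],[0,0,0]]]' && python3 ok.py &&
python3 -m creep '[[0,[0.0006,0,0],[0,0,0]],[0,[0.0012,0,0],[0,0,0]],[0,[0.0018,0,0],[0,0,0]],[0,[0.0024,0,0],[0,0,0]],[0,[0.003,0,0],[0,0,0]]]' && python3 ok.py &&
python3 -m creep '[[0,[0.0006,0,0],[0,0,0]],[0,[0.0012,0,0],[0,0,0]],[0,[0.0018,0,0],[0,0,0]],[0,[0.0024,0,0],[0,0,0]],[0,[0.003,0,0],[0,0,0]]]' 
python3 plan.py
```

```text
time: 10.87
position: [0.4736, 0.0902, 0.0906]
tool_rot: [0.149, -3.138, 0.0]
contact_force: [4.6, 0.5, -0.9]
opening: 0.0218
grasp_force: 60.0
time: 11.28
position: [0.4706, 0.0899, 0.0906]
tool_rot: [0.149, -3.138, 0.0]
contact_force: [4.7, 0.2, -1.7]
opening: 0.0217
grasp_force: 60.0
time: 11.7
position: [0.4677, 0.0897, 0.0906]
tool_rot: [-0.15, 3.138, -0.0]
contact_force: [3.8, 0.5, -1.8]
opening: 0.0215
grasp_force: 60.0
time: 12.12
position: [0.4646, 0.0894, 0.0906]
tool_rot: [0.149, -3.138, 0.0]
contact_force: [5.0, 1.5, -1.4]
opening: 0.0216
grasp_force: 60.0
time: 12.53
position: [0.4617, 0.0891, 0.0906]
tool_rot: [0.149, -3.138, 0.0]
contact_force: [4.1, -0.3, -1.1]
opening: 0.0211
grasp_force: 60.0
time: 12.95
position: [0.461, 0.0891, 0.0914]
tool_rot: [-0.149, 3.133, 0.001]
contact_force: [13.8, 1.0, -4.4]
opening: 0.0217
grasp_force: 60.0
t 12.95 TCP [0.461  0.0891 0.0914] grasp pt [0.4609 0.0891 0.1104] F [13.8  1.  -4.4] open 0.0217 q [-0.63  0.08  0.36  2.07 -0.03  1.    1.41]
```

The blade has met its stop at about 14 N. I'll nudge to 15 N and hold.

```bash
python3 -m creep '[[0,[0.0002,0,0],[0,0,0]],[0,[0.0002,0,0],[0,0,0]],[0,[0.0002,0,0],[0,0,0]],[0,[0.0002,0,0],[0,0,0]],[0,[0.0002,0,0],[0,0,0]]]'
python3 plan.py
```

```text
time: 13.37
position: [0.461, 0.0891, 0.0915]
tool_rot: [-0.149, 3.133, 0.001]
contact_force: [12.9, 1.4, -3.3]
opening: 0.0215
grasp_force: 60.0
t 13.37 TCP [0.461  0.0891 0.0915] grasp pt [0.4609 0.0891 0.1105] F [12.9  1.4 -3.3] open 0.0215 q [-0.63  0.08  0.36  2.07 -0.03  1.    1.41]
```

```bash
python3 -m creep '[[0,[0.0003,0,0],[0,0,0]],[0,[0.0005,0,0],[0,0,0]],[0,[0.0005,0,0],[0,0,0]],[0,[0.0005,0,0],[0,0,0]],[0,[0.0005,0,0],[0,0,0]]]'
python3 plan.py
```

```text
time: 13.78
position: [0.461, 0.0892, 0.0917]
tool_rot: [-0.149, 3.132, 0.001]
contact_force: [15.0, 1.8, -4.8]
opening: 0.0214
grasp_force: 60.0
t 13.78 TCP [0.461  0.0892 0.0917] grasp pt [0.4609 0.0891 0.1107] F [15.   1.8 -4.8] open 0.0214 q [-0.63  0.07  0.36  2.07 -0.03  1.    1.41]
```

```bash
for i in 1; do python3 -m creep '[[0,[0.0001,0,0],[0,0,0]],[0,[0.0001,0,0],[0,0,0]],[0,[0.0001,0,0],[0,0,0]],[0,[0.0001,0,0],[0,0,0]],[0,[0.0001,0,0],[0,0,0]]]'; done
python3 -m creep '[[0,[0,0,0],[0,0,0]],[0,[0,0,0],[0,0,0]],[0,[0,0,0],[0,0,0]],[0,[0,0,0],[0,0,0]],[0,[0,0,0],[0,0,0]]]'
python3 -m creep '[[0,[0,0,0],[0,0,0]],[0,[0,0,0],[0,0,0]],[0,[0,0,0],[0,0,0]],[0,[0,0,0],[0,0,0]],[0,[0,0,0],[0,0,0]]]'
python3 -m creep '[[0,[0,0,0],[0,0,0]],[0,[0,0,0],[0,0,0]],[0,[0,0,0],[0,0,0]],[0,[0,0,0],[0,0,0]],[0,[0,0,0],[0,0,0]]]'
python3 plan.py
```

```text
time: 14.2
position: [0.461, 0.0891, 0.0917]
tool_rot: [-0.149, 3.132, 0.001]
contact_force: [15.2, 1.1, -5.3]
opening: 0.0215
grasp_force: 60.0
time: 14.62
position: [0.461, 0.0892, 0.0917]
tool_rot: [-0.149, 3.132, 0.001]
contact_force: [15.3, 0.5, -5.3]
opening: 0.0214
grasp_force: 60.0
time: 15.03
position: [0.461, 0.0891, 0.0917]
tool_rot: [-0.149, 3.132, 0.001]
contact_force: [15.2, 1.1, -4.5]
opening: 0.0217
grasp_force: 60.0
time: 15.45
position: [0.461, 0.0892, 0.0917]
tool_rot: [-0.149, 3.132, 0.001]
contact_force: [15.8, 1.3, -4.3]
opening: 0.0215
grasp_force: 60.0
t 15.45 TCP [0.461  0.0892 0.0917] grasp pt [0.4609 0.0891 0.1107] F [15.8  1.3 -4.3] open 0.0215 q [-0.63  0.07  0.36  2.07 -0.03  1.    1.41]
```

Held at about 15 N for over 1.5 s. Next I'll unload the hook, back it off from the tab and lift out.

```bash
python3 -m creep '[[0,[-0.002,0,0],[0,0,0]],[0,[-0.004,0,0],[0,0,0]],[0,[-0.008,0,0],[0,0,0]],[0,[-0.012,0,0],[0,0,0]],[0,[-0.015,0,0],[0,0,0]]]'
python3 -m creep '[[0,[0,0,0],[0,0,0]],[0,[0,0,-0.01],[0,0,0]],[0,[0,0,-0.03],[0,0,0]],[0,[0,0,-0.055],[0,0,0]],[0,[0,0,-0.08],[0,0,0]]]'
python3 -m creep '[[0,[0,0,-0.025],[0,0,0]],[0,[0,0,-0.05],[0,0,0]],[0,[0,0,-0.075],[0,0,0]],[0,[0,0,-0.09],[0,0,0]],[0,[0,0,-0.09],[0,0,0]]]'
python3 plan.py
python3 - <<'E'
from h import *
out=[]
for n,x,y,w,h in(("top",220,30,120,160),("scene",280,100,130,160)):
    im=viewer.camera(n)[:,:,::-1]; out.append(cv2.resize(im[y:y+h,x:x+w],None,fx=3.2,fy=3.2,interpolation=cv2.INTER_CUBIC))
cv2.imwrite("pics/g4.png",np.hstack(out))
E
```

```text
time: 15.87
position: [0.4727, 0.0902, 0.0902]
tool_rot: [0.15, -3.137, 0.0]
contact_force: [0.3, 0.0, -1.8]
opening: 0.0213
grasp_force: 60.0
time: 16.28
position: [0.4722, 0.0898, 0.1719]
tool_rot: [0.149, -3.137, 0.001]
contact_force: [0.4, 0.2, -1.1]
opening: 0.0216
grasp_force: 60.0
time: 16.7
position: [0.4741, 0.0904, 0.2646]
tool_rot: [-0.149, 3.133, 0.003]
contact_force: [0.1, 0.0, -1.8]
opening: 0.0215
grasp_force: 60.0
t 16.7 TCP [0.4741 0.0904 0.2646] grasp pt [0.474  0.0903 0.2836] F [ 0.1  0.  -1.8] open 0.0215 q [-0.65 -0.05  0.35  1.81  0.02  1.37  1.37]
```

View pics/g4.png

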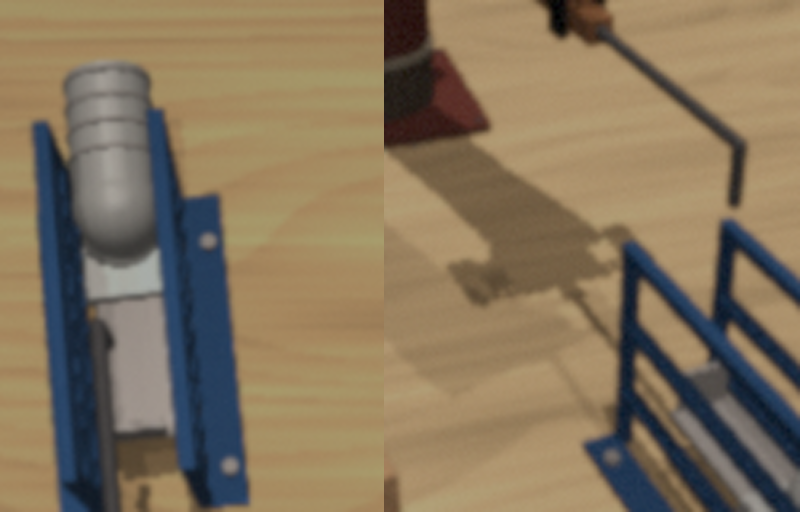

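The blade is now open, with its tab edge at crop (140,433). The hook hangs clear above the guards (top view 97,325; scene corner 741,143 and tip 736,205). I'll check the rod's pitch in the grip and plan the way back.

```bash
python3 - <<'E'
from h import *
g=np.array([.474,.0903,.2836-.0026]); y=.095
for up in(0,.03,.06):
    d=np.array([np.cos(y)*np.cos(up),np.sin(y)*np.cos(up),np.sin(up)]); n=np.array([np.cos(y)*np.sin(up),np.sin(y)*np.sin(up),-np.cos(up)])
    print(up,proj("scene",[g+.245*d-.005*n,g+.245*d+.045*n]).round(1).tolist(),proj("top",[g+.25*d]).round(1).tolist(),proj("scene",[g+.045*d]).round(1).tolist())
print([(280+(741-384)/3.2,100+141/3.2),(280+(736-384)/3.2,100+206/3.2)],[220+97/3.2,30+320/3.2],(280+(604-384)/3.2,100+36/3.2))
E
python3 plan.py .53,-.05,.28,.04 .53,-.2,.28,-.03 .5214,-.3413,.27,-.076 .5214,-.3413,.1076,-.076 .5214,-.3413,.0676,-.076
```

```text
0 [[390.8, 142.6], [388.7, 164.5]] [[250.9, 128.7]] [[347.5, 109.2]]
0.03 [[391.1, 139.1], [389.3, 161.7]] [[250.3, 127.7]] [[347.6, 108.7]]
0.06 [[391.3, 135.6], [389.9, 158.7]] [[249.7, 126.8]] [[347.6, 108.1]]
[(391.5625, 144.0625), (390.0, 164.375)] [250.3125, 130.0] (348.75, 111.25)
t 16.8 TCP [0.4728 0.0901 0.2608] grasp pt [0.4727 0.0901 0.2798] F [-0.1 -0.7 -1.7] open 0.0216 q [-0.65 -0.05  0.35  1.82  0.02  1.37  1.37]
[-0.0437, -0.1449, -0.0002] [0.0004, 0.0006, 0.0551] dist 0.151
[0.006, -0.1499, 0.0] [0.0, 0.0, 0.07] dist 0.15
[0.0044, -0.1415, 0.01] [0.0, 0.0, 0.046] dist 0.142
[0.0, 0.0, 0.1624] [0.0, 0.0, 0.0] dist 0.162
[0.0, 0.0, 0.04] [0.0, 0.0, 0.0] dist 0.04
```

```bash
python3 -m creep '[[0,[-0.006,-0.02,0],[0,0,0.008]],[0,[-0.015,-0.05,0],[0,0,0.02]],[0,[-0.024,-0.08,0],[0,0,0.032]],[0,[-0.033,-0.11,0],[0,0,0.044]],[0,[-0.042,-0.14,0],[0,0,0.055]]]'
python3 -m creep '[[0,[0.001,-0.03,0],[0,0,0.014]],[0,[0.002,-0.06,0],[0,0,0.028]],[0,[0.003,-0.09,0],[0,0,0.042]],[0,[0.005,-0.12,0],[0,0,0.056]],[0,[0.006,-0.15,0],[0,0,0.07]]]'
python3 -m creep '[[0,[0.001,-0.03,0.002],[0,0,0.01]],[0,[0.002,-0.06,0.004],[0,0,0.02]],[0,[0.003,-0.09,0.006],[0,0,0.03]],[0,[0.004,-0.12,0.01],[0,0,0.046]],[0,[0.004,-0.14,0.01],[0,0,0.046]]]'
python3 -m creep '[[0,[0,0,0],[0,0,0]],[0,[0,0,0],[0,0,0]],[0,[0,0,0],[0,0,0]],[0,[0,0,0],[0,0,0]],[0,[0,0,0],[0,0,0]]]'
python3 plan.py .5214,-.3413,.1276,-.076 .5214,-.3413,.0676,-.076
```

```text
time: 17.22
position: [0.5274, -0.0466, 0.2591]
tool_rot: [0.062, -3.139, 0.0]
contact_force: [0.5, 0.3, -1.2]
opening: 0.0221
grasp_force: 60.0
time: 17.63
position: [0.5268, -0.1966, 0.259]
tool_rot: [-0.048, -3.139, -0.0]
contact_force: [0.4, 0.3, -1.4]
opening: 0.0214
grasp_force: 60.0
time: 18.05
position: [0.5176, -0.3378, 0.2482]
tool_rot: [-0.125, -3.136, 0.0]
contact_force: [-1.4, 0.7, -1.0]
opening: 0.0215
grasp_force: 60.0
time: 18.47
position: [0.5203, -0.3337, 0.2503]
tool_rot: [-0.116, -3.139, -0.001]
contact_force: [-0.1, -0.0, -1.7]
opening: 0.0217
grasp_force: 60.0
t 18.47 TCP [ 0.5203 -0.3337  0.2503] grasp pt [ 0.5203 -0.3338  0.2693] F [-0.1 -0.  -1.7] open 0.0217 q [-0.09  0.3   0.74  1.54 -0.21  1.38  2.17]
[-0.0017, -0.0076, 0.1417] [0.0007, -0.0002, 0.0021] dist 0.142
[0.0, 0.0, 0.06] [0.0, 0.0, 0.0] dist 0.06
```

```bash
python3 -m creep '[[0,[-0.001,-0.0076,0.02],[0,0,0.002]],[0,[-0.0017,-0.0076,0.05],[0,0,0.002]],[0,[-0.0017,-0.0076,0.08],[0,0,0.002]],[0,[-0.0017,-0.0076,0.11],[0,0,0.002]],[0,[-0.0017,-0.0076,0.135],[0,0,0.002]]]'
python3 -m creep '[[0,[0,0,0],[0,0,0]],[0,[0,0,0],[0,0,0]],[0,[0,0,0],[0,0,0]],[0,[0,0,0],[0,0,0]],[0,[0,0,0],[0,0,0]]]'
python3 plan.py .5214,-.3413,.1,-.076 .5214,-.3413,.0676,-.076
python3 - <<'E'
from h import *
im=viewer.camera("scene")[:,:,::-1]; t=viewer.camera("top")[:,:,::-1]
z=lambda im,x,y,w,h,k:cv2.resize(im[y:y+h,x:x+w],None,fx=k,fy=k,interpolation=cv2.INTER_CUBIC)
cv2.imwrite("pics/g5.png",np.hstack([z(t,420,120,75,150,4),z(im,120,170,100,150,4)]))
E
```

```text
time: 18.88
position: [0.5209, -0.3414, 0.1137]
tool_rot: [-0.12, -3.139, -0.001]
contact_force: [1.1, 0.3, -2.2]
opening: 0.0216
grasp_force: 60.0
time: 19.3
position: [0.5219, -0.3434, 0.1175]
tool_rot: [0.122, 3.137, -0.002]
contact_force: [0.3, 0.1, -1.4]
opening: 0.0219
grasp_force: 60.0
t 19.3 TCP [ 0.5219 -0.3434  0.1175] grasp pt [ 0.5219 -0.3433  0.1365] F [ 0.3  0.1 -1.4] open 0.0219 q [-0.04  0.42  0.7   1.69 -0.29  1.14  2.24]
[0.0008, 0.002, 0.0365] [-0.0009, 0.0027, -0.0016] dist 0.037
[0.0, 0.0, 0.0324] [0.0, 0.0, 0.0] dist 0.032
```

View pics/g5.png

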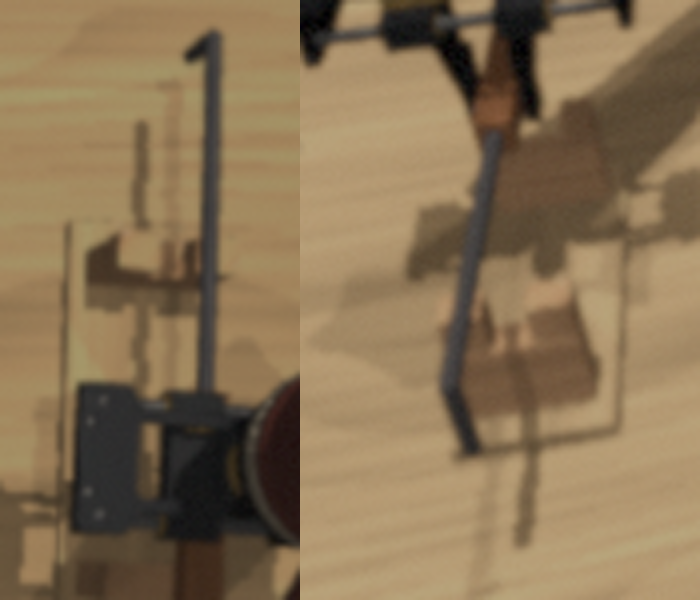

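The rod sits above the cradle with its shaft at crop (210,250) and hook at (212,40). The sideways offset from the notch, at crop (172,255), looks like parallax. I'll lower to just above the walls and check numerically.

```bash
python3 -m creep '[[0,[0.0005,0.002,0.01],[0,0,0]],[0,[0.0005,0.002,0.02],[0,0,0]],[0,[0.0005,0.002,0.03],[0,0,0]],[0,[0.0005,0.002,0.034],[0,0,0]],[0,[0.0005,0.002,0.034],[0,0,0]]]'
python3 -m creep '[[0,[0,0,0],[0,0,0]],[0,[0,0,0],[0,0,0]],[0,[0,0,0],[0,0,0]],[0,[0,0,0],[0,0,0]],[0,[0,0,0],[0,0,0]]]'
python3 plan.py .5214,-.3413,.0676,-.076
python3 - <<'E'
from h import *
for p in((473,130),(420+210/4,120+250/4)): print(at("top",p,.134))
for X in (.2,.12): print(np.array([.5219,-.3433])+X*np.array([np.cos(.074),-np.sin(.074)]))
E
```

```text
time: 19.82
position: [0.5196, -0.3402, 0.0796]
tool_rot: [-0.122, -3.136, -0.002]
contact_force: [-0.7, 0.1, -2.0]
opening: 0.0213
grasp_force: 60.0
time: 20.23
position: [0.5208, -0.3409, 0.0819]
tool_rot: [0.122, 3.139, -0.0]
contact_force: [0.2, 0.5, -1.2]
opening: 0.0217
grasp_force: 60.0
t 20.23 TCP [ 0.5208 -0.3409  0.0819] grasp pt [ 0.5208 -0.3409  0.1009] F [ 0.2  0.5 -1.2] open 0.0217 q [-0.02  0.45  0.68  1.72 -0.32  1.08  2.26]
[-0.0006, -0.0003, 0.0333] [-0.0002, 0.0005, -0.0018] dist 0.033
[ 0.76242025 -0.36055913  0.134     ]
[ 0.64311087 -0.35275988  0.134     ]
[ 0.72135265 -0.3580865 ]
[ 0.64157159 -0.3521719 ]
```

The rod is straight in the grip and in line with the notches. Lowering in.

```bash
python3 -m creep '[[0,[-0.0005,0,0.006],[0,0,-0.002]],[0,[-0.0005,0,0.012],[0,0,-0.002]],[0,[-0.0005,0,0.018],[0,0,-0.002]],[0,[-0.0005,0,0.024],[0,0,-0.002]],[0,[-0.0005,0,0.029],[0,0,-0.002]]]'
python3 -m creep '[[0,[0,0,0.001],[0,0,0]],[0,[0,0,0.002],[0,0,0]],[0,[0,0,0.003],[0,0,0]],[0,[0,0,0.003],[0,0,0]],[0,[0,0,0.003],[0,0,0]]]'
python3 plan.py .5214,-.3413,.0676,-.076
```

```text
time: 20.65
position: [0.5208, -0.3407, 0.0515]
tool_rot: [-0.119, -3.138, -0.0]
contact_force: [0.5, 0.7, -1.6]
opening: 0.0215
grasp_force: 60.0
time: 21.07
position: [0.5213, -0.341, 0.0498]
tool_rot: [0.119, 3.139, -0.0]
contact_force: [-0.5, 0.7, -2.0]
opening: 0.0215
grasp_force: 60.0
t 21.07 TCP [ 0.5213 -0.341   0.0498] grasp pt [ 0.5212 -0.341   0.0688] F [-0.5  0.7 -2. ] open 0.0215 q [-0.01  0.49  0.66  1.75 -0.35  1.02  2.28]
[-0.0002, -0.0003, 0.0012] [-0.0002, 0.0004, 0.0001] dist 0.001
```

```bash
python3 -m creep '[[0,[0,0,0.0005],[0,0,0]],[0,[0,0,0.001],[0,0,0]],[0,[0,0,0.0012],[0,0,0]],[0,[0,0,0.0012],[0,0,0]],[0,[0,0,0.0012],[0,0,0]]]'
python3 -m creep '[[0.3,[0,0,0],[0,0,0]],[0.5,[0,0,0],[0,0,0]],[0.8,[0,0,0],[0,0,0]],[0.9,[0,0,0],[0,0,0]],[0.9,[0,0,0],[0,0,0]]]'
python3 -m creep '[[0.95,[0,0,0],[0,0,0]],[0.95,[0,0,0],[0,0,0]],[0.95,[0,0,0],[0,0,0]],[0.95,[0,0,0],[0,0,0]],[0.95,[0,0,0],[0,0,0]]]'
python3 plan.py
```

```text
time: 21.48
position: [0.5212, -0.3409, 0.0486]
tool_rot: [0.119, 3.139, -0.0]
contact_force: [-1.2, 1.2, 0.1]
opening: 0.0216
grasp_force: 60.0
time: 21.9
position: [0.5211, -0.3408, 0.0483]
tool_rot: [-0.119, -3.139, 0.0]
contact_force: [0.3, -0.9, -0.3]
opening: 0.045
grasp_force: 0.0
time: 22.32
position: [0.5211, -0.3409, 0.0484]
tool_rot: [-0.119, -3.139, 0.0]
contact_force: [-0.2, 1.0, -0.0]
opening: 0.0777
grasp_force: 0.0
t 22.32 TCP [ 0.5211 -0.3409  0.0484] grasp pt [ 0.5211 -0.3409  0.0674] F [-0.2  1.  -0. ] open 0.0777 q [-0.01  0.49  0.66  1.75 -0.35  1.02  2.28]
```

```bash
python3 -m creep '[[0.95,[0,0,-0.01],[0,0,0]],[0.95,[0,0,-0.03],[0,0,0]],[0.95,[0,0,-0.055],[0,0,0]],[0.95,[0,0,-0.085],[0,0,0]],[0.95,[0,0,-0.115],[0,0,0]]]'
python3 -m creep '[[0.95,[0,0,-0.03],[0,0,0]],[0.95,[0,0,-0.06],[0,0,0]],[0.95,[0,0,-0.09],[0,0,0]],[0.95,[0,0,-0.12],[0,0,0]],[0.95,[0,0,-0.15],[0,0,0]]]'
python3 -m creep '[[0.95,[0,0.03,0],[0,0,0]],[0.95,[0,0.065,0],[0,0,0]],[0.95,[0,0.1,0],[0,0,0]],[0.95,[0,0.14,0],[0,0,0]],[0.95,[0,0.18,0],[0,0,0]]]'
python3 -m creep '[[0.95,[0,0.03,0],[0,0,0]],[0.95,[0,0.06,0],[0,0,0]],[0.95,[0,0.08,0],[0,0,0]],[0.95,[0,0.08,0],[0,0,0]],[0.95,[0,0.08,0],[0,0,0]]]'
python3 - <<'E'
from h import *
im=viewer.camera("scene")[:,:,::-1]; t=viewer.camera("top")[:,:,::-1]
cv2.imwrite("pics/f.png",np.vstack([np.hstack([t[40:340,100:500]]),np.hstack([im[130:430,120:520],np.zeros((270,0,3),np.uint8)])]) )
z=cv2.resize(t[120:300,400:500],None,fx=3,fy=3)
a=cv2.imread("pics/f.png"); c=np.zeros((600,700,3),np.uint8); c[:a.shape[0],:400]=a; c[:540,400:]=z; cv2.imwrite("pics/f.png",c)
E
```

```text
time: 22.73
position: [0.5207, -0.3409, 0.1652]
tool_rot: [-0.12, -3.139, 0.0]
contact_force: [0.5, -0.2, -0.2]
opening: 0.083
grasp_force: 0.0
time: 23.15
position: [0.5206, -0.3409, 0.3159]
tool_rot: [0.12, 3.139, -0.0]
contact_force: [0.1, -1.5, 0.2]
opening: 0.0824
grasp_force: 0.0
time: 23.57
position: [0.5342, -0.1604, 0.3143]
tool_rot: [0.121, 3.138, -0.0]
contact_force: [0.4, 0.6, -0.2]
opening: 0.0826
grasp_force: 0.0
time: 23.98
position: [0.5408, -0.0807, 0.314]
tool_rot: [0.116, 3.139, 0.0]
contact_force: [1.0, -0.6, -0.3]
opening: 0.0825
grasp_force: 0.0
```

View pics/f.png

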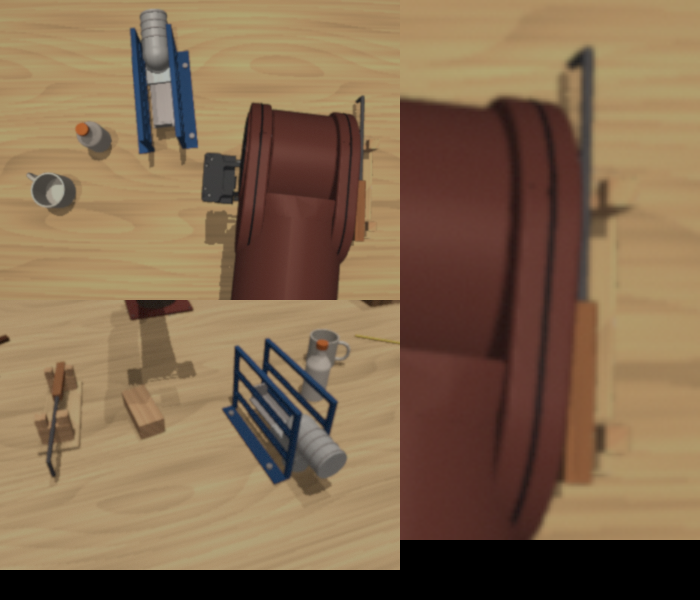

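The rod lies in both notches as it did at first (hook in the top view at about 462,138), the gate is open, and the bystanders stand where they were. Handing in.

```bash
python3 -c "
from plant import ticket; print(ticket.finish_job())"
```

```text
the job is handed in; nothing more can be done
None
```

The gate is pulled open to its stop and was held there at about 15 N for some 1.6 s, the rod is back in both cradle notches, and the job was handed in at about 24 s; the grip was 60 N, the gripper's limit, not the 80 N asked, and the rod showed no measurable tilt in it.

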